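Close the refilled buffet burner with its click-stop filler cap

TASK

The buffet burner has just been refilled. Take its filler cap off the saucer, set it on the filler neck with its two lugs in the notches, press it down gently against its sprung seal and turn it clockwise until it stops and the ratchet clicks; stop at the first click and let go. The cap must be locked in the neck, not just clicked against the side of the notches, and everything else on the table stays where it is.

Things in the scene. Friction and masses are not known exactly. Their poses are not given: they have to be found in the camera images.
- tank: Buffet burner: flat stainless fuel tank, 170 x 116 mm, 50 mm high, on four rubber feet, fixed (full and heavy). Origin at the centre of its underside, z up; the filler neck stands 42 mm towards its -x end, the burner head (64 mm across, top 75 mm high) 46 mm towards its +x end, with a carrying handle beyond.
- neck (a point): Centre of the mouth of the filler neck, 78 mm above the table; axes as the tank's. The neck is a steel tube, 54 mm across, 28 mm high above the tank. Its mouth has an inward brass flange 9 mm deep with a round bore of 33.4 mm and two open notches 9.5 mm wide, along +x and -x, the tank's length (a half turn is the same).
- cap: Plug of the filler cap (loose, 110 g with the grip, 60 mm high in all), standing upright on the saucer. Origin at the centre of its foot, z up through the grip, x along the lugs. Aluminium stem, 30 mm diameter, tapering to 24 mm over the lowest 5 mm. Let go when locked, its foot stays about 20 mm below the rim, sprung upwards against the flange.
- grip_bar (a point): Centre of the grip bar on top of the cap, 48 mm above the foot; z up, x along the bar. The bar is black plastic, 46 mm long, 14 mm wide and 24 mm high (from 36 to 60 mm above the foot), on a round ribbed disc of 60 mm diameter. At the start the bar lies along the line of the lugs.
- cap_grip (a joint): Click ratchet between grip and plug, in rad: 0 at the start, grows when the grip slips clockwise (seen from above) on the plug, 0.262 per click (24 teeth). Under less than about 0.2 N m grip and plug turn together. With the plug stopped, the torque climbs to about 0.25 N m over some 0.2 rad, then falls away sharply: the click. Anticlockwise it does not slip.
- saucer: White saucer, 112 mm across and 16 mm high, fixed. Origin at the centre of its underside; its flat inner floor (70 mm across) is 5 mm above the table and carries the cap.
- pepper_mill: Bystander: dark wooden pepper mill, 53 mm across, 155 mm high; origin at the centre of its foot.
- tealight_left: Bystander: glass tea-light holder, 60 mm across, 64 mm high, left of the tank; origin at the centre of its foot.
- bowl_jam: Bystander: white bowl of jam, 141 mm across, 64 mm high, at the left; origin at the centre of its foot.
- flange (a point): Centre of the flange's underside, 9 mm below the rim. Below it the lugs can turn clockwise (seen from above) until they meet a stop inside the neck, out of sight: somewhere between 30 and 110 degrees after the notches, different from tank to tank. Metal and seal are slippery (friction about 0.15).
- seal (a point): Underside of the cap's rubber seal ring (49 mm across), 18 mm above the foot when free. It meets the rim of the neck when the foot is 18 mm below it; it is on a spring that yields from 5 N, 2 N per mm, for 4.5 mm, and is then solid (14 N). More than 35 N on the neck harms it.
- tealight_right: Bystander: glass tea-light holder, 60 mm across, 64 mm high, behind the saucer; origin at the centre of its foot.
- lugs (a point): Centre of the plug's two square lugs, 9 mm above the foot: 5 x 5 mm, sticking out along +x and -x to 20.5 mm from the axis. They pass under the flange only while the cap is pressed some 2.5 mm (10 N) down beyond the seal's first touch; turned with less, they bear on the side of the notch and the ratchet clicks there, not locked.
Not all that is in view belongs to the job. What is shaped like the cap but green or yellow is not meant.

How it is judged:
By the outcome, as a careful person would: the job done as asked, in the order asked, and still so for the second after the job is handed in, with the robot touching nothing.
It also fails if it takes over 72 s, if anything falls off the work surface, if the arm or the gripper's body presses on something with over 40 N, if the wrist force passes 120 N, or if a joint passes its speed limit or range.

ROBOT

A 7-joint arm with a two-finger parallel gripper is mounted at the origin on a cart in front of the work surface, level with it; the furniture and walls round the work are solid. World frame = base frame: x ahead of the robot, y to its left, z up, the work surface at z = 0. Lengths are in m, angles in rad, forces in N, time in s.
With the tool pointing down it reaches from about 0.35 to 0.9 m from the base axis. Payload 8.1 kg.
Tool frame: the origin (TCP) lies midway between the tips of the shut fingers; the grasp point (between the pads) lies 19 mm behind it; z points along the fingers, y is the line along which they close (so a half turn about z gives the same grasp; the last joint's range is limited). The gripper opens to 92 mm and grips with 3 to 60 N. Pads are 19 mm wide; open, the fingers measure 130 mm over their backs; the gripper's body (75 mm by 190 mm) begins 47 mm behind the grasp point.
Start: joints at [1.098, 0.434, 0.025, 1.573, -0.012, 1.134, -0.075], TCP at [0.226, -0.583, 0.227] pointing down, gripper open.
Joint ranges: [-2.62, 2.62], [-0.44, 2.09], [-1.27, 1.32], [0.08, 2.57], [-1.32, 4.46], [0.12, 2], [-2.74, 2.74]. Speed limits (rad/s): [2.22, 2.22, 3.01, 3.01, 3.14, 3.14, 3.14].

INTERFACE

Orientations are given as a rotation vector (axis times angle).
In Python, from cell import arm gives the robot as it stands.
- The arm moves only by the tool arm_command, never from a script. Its arguments are lists of equal length, an entry for each row: "dp": the shift along the tool's x, y, z in units of 25 mm (1.0 is 25 mm), a list of three; "angular": the turn, a rotation vector about the tool's x, y, z in units of 0.15 rad (1.0 is 0.15 rad), a list of three; "claw": the opening, from 0 (shut) to 1 (fully open). In form: {"dp": [[x, y, z], ...], "angular": [[rx, ry, rz], ...], "claw": [claw, ...]}. A call has 1 to 10 rows; each row shifts and turns the commanded pose from where the row before left it, along the tool's axes as they then stand; what a row does not reach is not made up. A row lasts 1/10 s, in which the tool goes at most 50 mm and 8.59 degrees, less where a joint would pass 70% of its speed; a pose out of reach is approached as far as the arm can. A call with a number of a shift or a turn outside -1 to 1 is refused whole. A call with a gripper value outside its range is refused whole. The fingers move at their own pace and stop on an object; "force" is the grip in N (left out, the last holds). Time passes only in rows, so rows that do not move let the fingers close. It gives the time, the measured TCP pose, the force, the opening and the grip force at its end, in the units of the state.
- arm.observe(): the state, without advancing time (a new reading comes with each control period).
- arm.get_image(name): name is "scene" or "top" or "wrist"; returns a dict with "frame" (480x640x3 uint8, red, green, blue), "z_map" (480x640 float32, m along the optical axis (not along the pixel's ray), 0 where there is no reading), "K" (3x3 intrinsics, pixels), "R" (3x3) and "t" (3): a world point X has camera coordinates R X + t. Camera axes: x right, y down, z forward; pixel columns grow to the right and rows downward; lengths in m; the calibration is good to about 2 mm. A picture is of the moment at which its call begins.
- arm.sign_off(): hands the job in; it is judged then, once.
The state is a dict: "clock": time; "joints": joint angles; "dq": joint speeds; "joint_efforts": joint torques, N m; "position": TCP position; "ee_rot": TCP orientation; "force": force on the tool from outside, world axes, zero at the start; "ft_torque": the same for the moment, N m; "width": opening from 0.0 (shut) to 1.0 (fully open); "gripper_force": force on a finger pad.
Only numpy, scipy, OpenCV 4.12 (cv2) and the standard library are available. Lean on these libraries where they do the work, as an engineer would, in place of code of your own. Each camera call takes 0.05 s, during which the arm holds its last target. There are 200 camera calls.

## Working session

There is one attempt and no reset: what is moved stays moved. The work goes in short steps, Python scripts to look and compute and a tool call to move; the robot and the scene stay as the last step left them, time stands still between calls to the robot, and variables do not carry over. Pictures are saved under pics/ and viewed, at most 10 in all, crops included, and the job is handed in when it is done.

Besides the shell and the picture viewer there is one more tool, called after "Emit:" by a JSON object that holds its "method" and its "body", one argument or row to a line. arm_command: Moves the arm, as the interface text tells. Its arguments: {"type":"object","properties":{"dp":{"type":"array","items":{"type":"array","items":{"type":"number"}}},"angular":{"type":"array","items":{"type":"array","items":{"type":"number"}}},"claw":{"type":"array","items":{"type":"number"}},"force":{"type":"number"}},"required":["dp","angular","claw"]}

```bash
mkdir -p pics; cat > h.py <<'E'
from cell import arm
import numpy as np, cv2
def shot(n,f):
    d=arm.get_image(n); cv2.imwrite(f'pics/{f}.png',d['frame'][:,:,::-1]); np.savez(f'pics/{f}.npz',**d); return d
def w(d,u,v,z=None):
    K,R,t=d['K'],d['R'],d['t']; r=np.linalg.inv(K)@[u,v,1]
    if z is None: return R.T@(r*d['z_map'][int(v),int(u)]-t)
    c=-R.T@t; q=R.T@r; return c+q*(z-c[2])/q[2]
def pc(d):
    v,u=np.mgrid[:480,:640]; Z=d['z_map']; P=np.stack([u,v,np.ones_like(u)],-1)@np.linalg.inv(d['K']).T*Z[...,None]
    return (P-d['t'])@d['R']
E
python3 - <<'E'
from h import *
a=shot('top','top0'); b=shot('scene','scene0')
s=arm.observe(); print(s)
E
```

```text
{'clock': 0.1, 'joints': array([ 1.09837345,  0.43516323,  0.02494991,  1.57402082, -0.01159154,
        1.13399363, -0.07508257]), 'dq': array([-1.74091209e-03, -1.55762251e-03,  2.05996342e-03, -2.49138930e-03,
       -6.02077399e-04,  3.04195435e-05, -6.00698851e-04]), 'joint_efforts': array([ 2.44457333e-03, -6.69126749e+01,  9.87623669e-01, -3.15148115e+01,
       -6.06214441e-02,  3.74506821e-02,  1.02972990e-04]), 'position': array([ 0.22569764, -0.58232454,  0.22601132]), 'ee_rot': array([-3.08668149e+00, -5.77314916e-01,  6.12910128e-04]), 'force': array([ 0.58884421, -0.73029562, -0.4031588 ]), 'ft_torque': array([0.01659709, 0.04351415, 0.01622305]), 'gripper_force': 0.0, 'width': 1.004199302522199}
```

View pics/top0.png

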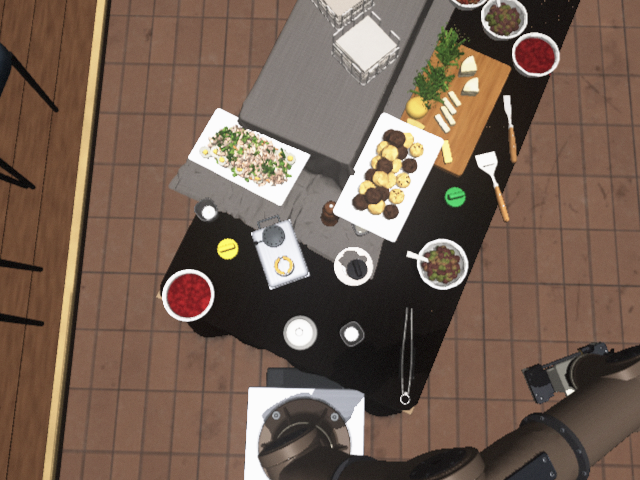

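View pics/scene0.png

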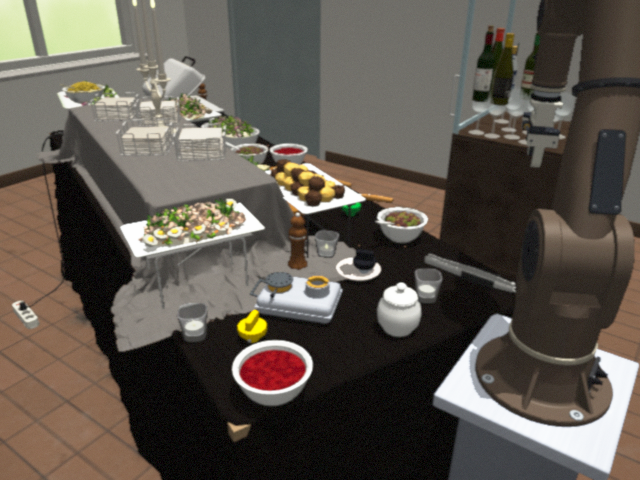

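Top view candidates: black cap on the saucer at (355,268), a yellow one at (228,249) and a green one at (455,197). I choose the black one. The neck is the brass ring at (284,266), and the burner head is at (273,235). Next is a close crop, with measurements.

```bash
python3 - <<'E'
from h import *
d=dict(np.load('pics/top0.npz'))
c=d['frame'][215:305,240:390,::-1]
cv2.imwrite('pics/crop0.png',cv2.resize(c,None,fx=5.3,fy=5.3,interpolation=cv2.INTER_CUBIC))
P=pc(d)
print(d['K'][0,0],-d['R'].T@d['t'])
for n,(u,v) in dict(cap=(355,268),neckc=(284,266),burner=(274,236),mill=(330,212),sugar=(300,332)).items(): print(n,w(d,u,v).round(4))
def reg(u0,u1,v0,v1,z0,z1,n):
    Q=P[v0:v1,u0:u1]; m=(Q[...,2]>z0)&(Q[...,2]<z1); q=Q[m]
    r=cv2.minAreaRect((q[:,:2]*1000).astype(np.float32)); print(n,len(q),q.mean(0).round(4),r)
reg(340,372,250,285,.055,.08,'bar')
reg(330,380,240,295,.036,.046,'disc')
reg(268,300,250,285,.070,.085,'neck')
reg(245,315,220,295,.042,.056,'tanktop')
reg(255,290,220,250,.066,.085,'burner')
reg(320,345,195,225,.10,.2,'mill')
E
```

```text
537.3776103869335 [ 0.28224402 -0.04993602  1.52539834]
cap [ 0.4792 -0.1251  0.0613]
neckc [0.4817 0.0711 0.0467]
burner [0.5615 0.1002 0.0691]
mill [ 0.6172 -0.0526  0.1364]
sugar [0.3016 0.0177 0.107 ]
bar 84 [ 0.481  -0.13    0.0636] ((481.7577209472656, -129.74801635742188), (45.935115814208984, 14.330958366394043), 19.087875366210938)
disc 218 [ 0.4803 -0.1308  0.041 ] ((480.81158447265625, -130.5154266357422), (55.97233200073242, 55.569969177246094), 11.686236381530762)
neck 168 [0.4812 0.0712 0.0773] ((481.744140625, 71.57246398925781), (52.25917053222656, 49.35730743408203), 3.559105396270752)
tanktop 1683 [0.512  0.0828 0.049 ] ((529.9874877929688, 90.45216369628906), (190.93276977539062, 115.259521484375), 21.00155258178711)
burner 386 [0.5619 0.1036 0.0733] ((558.1071166992188, 107.13513946533203), (60.65613555908203, 72.81307983398438), 58.96181106567383)
mill 388 [ 0.6271 -0.0637  0.1448] ((627.6045532226562, -59.979637145996094), (63.64259719848633, 58.33994674682617), 1.2776155471801758)
```

View pics/crop0.png

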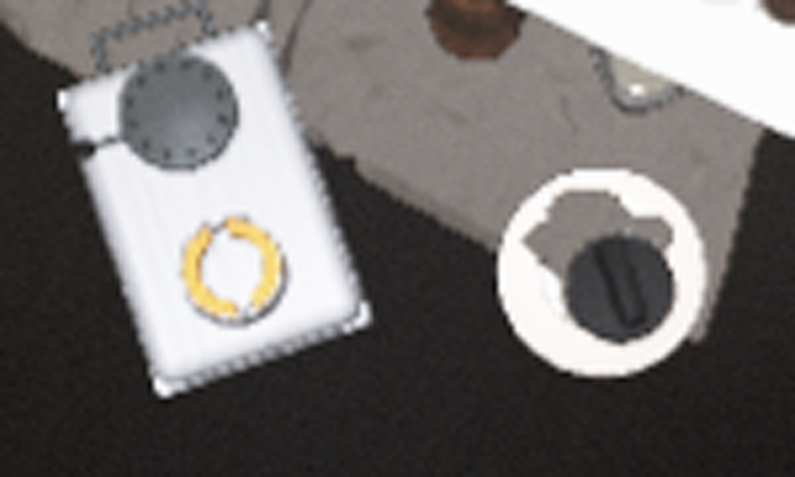

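The crop shows the black cap at about (357,269) with its bar along the tank's length direction. The neck is at (284,266), with notches along the tank's length. I'll move above the cap.

Emit:
{"method": "arm_command", "body": {
  "dp": [
    [0.8,-0.66,0],
    [0.8,-0.66,0],
    [0.8,-0.66,0],
    [0.8,-0.66,0],
    [0.8,-0.66,0],
    [0.8,-0.66,0],
    [0.8,-0.66,0],
    [0.8,-0.66,0],
    [0.8,-0.66,0],
    [0.8,-0.66,0]
  ],
  "angular": [
    [0,0,0],
    [0,0,0],
    [0,0,0],
    [0,0,0],
    [0,0,0],
    [0,0,0],
    [0,0,0],
    [0,0,0],
    [0,0,0],
    [0,0,0]
  ],
  "claw": [1,1,1,1,1,1,1,1,1,1],
  "force": 35
}}

```text
clock: 1.1
position: [0.3529, -0.3555, 0.2265]
ee_rot: [-3.088, -0.577, 0.001]
force: [-0.2, -0.7, -0.0]
width: 1.003
gripper_force: 0.0
```

Emit:
{"method": "arm_command", "body": {
  "dp": [
    [0.8,-0.66,0],
    [0.8,-0.66,0],
    [0.8,-0.66,0],
    [0.8,-0.66,0],
    [0.8,-0.66,0],
    [0.8,-0.66,0],
    [0.8,-0.66,0],
    [0.8,-0.66,0],
    [0.8,-0.66,0],
    [0.8,-0.66,0]
  ],
  "angular": [
    [0,0,-1],
    [0,0,0],
    [0,0,0],
    [0,0,0],
    [0,0,0],
    [0,0,0],
    [0,0,0],
    [0,0,0],
    [0,0,0],
    [0,0,1]
  ],
  "claw": [1,1,1,1,1,1,1,1,1,1]
}}

```text
clock: 2.1
position: [0.4479, -0.1148, 0.2265]
ee_rot: [-3.088, -0.576, 0.001]
force: [-0.1, -0.7, 0.8]
width: 1.0
gripper_force: 0.0
```

```bash
python3 - <<'E'
from h import *
s=arm.observe(); print({k:np.round(s[k],3) for k in('clock','joints','position','ee_rot')})
shot('wrist','w0')
d=dict(np.load('pics/top0.npz')); P=pc(d).reshape(-1,3)
for c in [(.481,-.13),(.481,.071)]:
    m=(np.hypot(*(P[:,:2]-c).T)<.14)&(P[:,2]>.09); print(P[m].max(0) if m.any() else None, m.sum())
E
```

```text
{'clock': np.float64(2.1), 'joints': array([ 0.367,  0.19 , -0.269,  1.934,  0.059,  1.026, -1.13 ]), 'position': array([ 0.448, -0.115,  0.226]), 'ee_rot': array([-3.088e+00, -5.760e-01,  1.000e-03])}
[ 0.62097763 -0.06828924  0.18618215] 995
None 0
```

Emit:
{"method": "arm_command", "body": {
  "dp": [
    [1,1,0],
    [0,0,0],
    [0,0,0],
    [0,0,0],
    [0,0,0],
    [0,0,0],
    [0,0,0],
    [0,0,0],
    [0,0,0],
    [0,0,0]
  ],
  "angular": [
    [0,0,-1],
    [0,0,-1],
    [0,0,-1],
    [0,0,-1],
    [0,0,-1],
    [0,0,-1],
    [0,0,-1],
    [0,0,-1],
    [0,0,-1],
    [0,0,-1]
  ],
  "claw": [1,1,1,1,1,1,1,1,1,1]
}}

```text
clock: 3.15
position: [0.4799, -0.1302, 0.2264]
ee_rot: [-1.857, -2.533, 0.001]
force: [-0.1, 0.2, 0.1]
width: 1.001
gripper_force: 0.0
```

Emit:
{"method": "arm_command", "body": {
  "dp": [
    [0,0,0],
    [0,0,0],
    [0,0,0],
    [0,0,0],
    [0,0,0],
    [0,0,0],
    [0,0,0],
    [0,0,0],
    [0,0,0],
    [0,0,0]
  ],
  "angular": [
    [0,0,-1],
    [0,0,-1],
    [0,0,-1],
    [0,0,-1],
    [0,0,-1],
    [0,0,-1],
    [0,0,-1],
    [0,0,-1],
    [0,0,-1],
    [0,0,-1]
  ],
  "claw": [1,1,1,1,1,1,1,1,1,1]
}}

```text
clock: 4.15
position: [0.4799, -0.1302, 0.2264]
ee_rot: [0.368, -3.119, -0.0]
force: [0.4, -0.4, -0.1]
width: 1.003
gripper_force: 0.0
```

Emit:
{"method": "arm_command", "body": {
  "dp": [
    [0,0,0],
    [0,0,0]
  ],
  "angular": [
    [0,0,-1],
    [0,0,0]
  ],
  "claw": [1,1]
}}

```text
clock: 4.35
position: [0.4799, -0.1303, 0.2264]
ee_rot: [0.594, -3.084, -0.001]
force: [-1.2, -0.1, 0.8]
width: 1.003
gripper_force: 0.0
```

```bash
cat >> h.py <<'E'
from scipy.spatial.transform import Rotation as Ro
def st():
    s=arm.observe(); M=Ro.from_rotvec(s['ee_rot']).as_matrix()
    print(round(s['clock'],1),'q',s['joints'].round(2),'p',s['position'].round(4),'yawx',np.degrees(np.arctan2(M[1,0],M[0,0])).round(2),'z',M[:,2].round(4),'F',s['force'].round(1),'T',s['ft_torque'].round(3),'w',round(s['width'],3),'g',round(s['gripper_force'],1)); return s
E
python3 - <<'E'
from h import *
st(); d=shot('wrist','w1'); P=pc(d)
def reg(z0,z1,c,r,n):
    m=(P[...,2]>z0)&(P[...,2]<z1)&(np.hypot(P[...,0]-c[0],P[...,1]-c[1])<r); q=P[m]
    rr=cv2.minAreaRect((q[:,:2]*1000).astype(np.float32)); print(n,len(q),q.mean(0).round(4),rr)
    v,u=np.where(m); print(u.min(),u.max(),v.min(),v.max())
reg(.058,.08,(.481,-.13),.04,'bar'); reg(.035,.046,(.481,-.13),.04,'disc')
m=(np.hypot(P[...,0]-.481,P[...,1]+.13)<.14)&(P[...,2]>.09);q=P[m];print(len(q), q.min(0) if len(q) else 0,q.max(0) if len(q) else 0)
E
```

```text
4.3 q [ 0.81  0.35 -0.84  1.83  0.29  1.1   1.82] p [ 0.4799 -0.1303  0.2264] yawx -158.19 z [-7.e-04  4.e-04 -1.e+00] F [-1.2 -0.1  0.8] T [ 0.152 -0.178 -0.051] w 1.003 g 0.0
bar 739 [ 0.4779 -0.1325  0.0636] ((478.75860595703125, -131.8511505126953), (45.19171142578125, 13.537701606750488), 21.29355239868164)
315 330 193 242
disc 2080 [ 0.477  -0.133   0.0402] ((479.3430480957031, -132.1349334716797), (59.3247184753418, 59.1712760925293), 89.19051361083984)
291 353 181 241
100582 [ 0.40432551 -0.23453107  0.09019594] [ 0.62095492 -0.06397619  0.38380547]
```

View pics/w1.png

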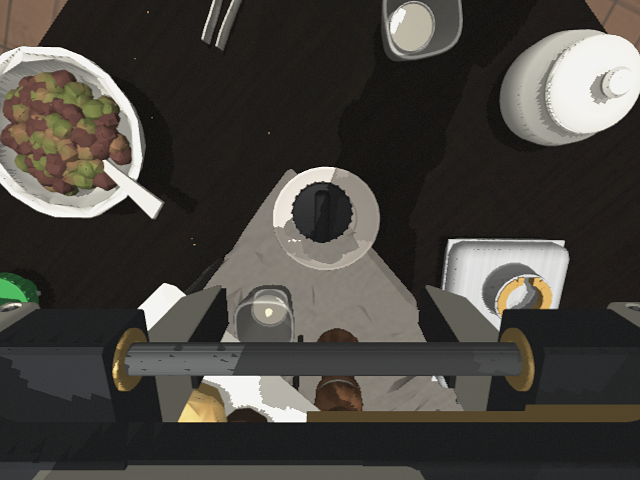

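The wrist view shows the black cap upright at (322,210) on the saucer. The neck is at (523,297), the tealight at (265,315) and the mill at (338,370). I'll check the body clearance and the neck pose before descending.

```bash
python3 - <<'E'
from h import *
P=pc(dict(np.load('pics/top0.npz'))).reshape(-1,3)
a=np.radians(21.5); X=np.array([np.cos(a),np.sin(a)]);Y=np.array([-X[1],X[0]])
for c in [(.48,-.131),(.4815,.0715)]:
    q=P[P[:,2]>.085]; r=q[:,:2]-c; x=r@X;y=r@Y
    for hx,hy in [(.055,.11),(.11,.055)]:
        m=(abs(x)<hx)&(abs(y)<hy); print(c,hx,m.sum(),q[m].max(0) if m.any() else '')
# neck from wrist view
W=pc(dict(np.load('pics/w1.npz')))
m=(W[...,2]>.071)&(W[...,2]<.086)&(np.hypot(W[...,0]-.48,W[...,1]-.07)<.04);q=W[m];print(len(q),q.mean(0),cv2.minEnclosingCircle((q[:,:2]*1000).astype(np.float32)))
d=dict(np.load('pics/top0.npz'));Q=pc(d)
m=(Q[...,2]>.071)&(Q[...,2]<.086)&(np.hypot(Q[...,0]-.48,Q[...,1]-.07)<.04);q=Q[m];print(len(q),q.mean(0),cv2.minEnclosingCircle((q[:,:2]*1000).astype(np.float32)))
m=(Q[...,2]>.044)&(Q[...,2]<.055)&(np.hypot(Q[...,0]-.52,Q[...,1]-.085)<.13);m=m.astype(np.uint8);m=cv2.morphologyEx(cv2.morphologyEx(m,cv2.MORPH_CLOSE,np.ones((3,3))),cv2.MORPH_OPEN,np.ones((9,9)))>0
q=Q[m];print(cv2.minAreaRect((q[:,:2]*1000).astype(np.float32)))
E
```

```text
(0.48, -0.131) 0.055 114 [ 0.56920497 -0.17842261  0.16427869]
(0.48, -0.131) 0.11 104 [ 0.5999153  -0.11014894  0.16394315]
(0.4815, 0.0715) 0.055 0 
(0.4815, 0.0715) 0.11 0 
1171 [0.47152704 0.06320344 0.07607955] ((478.4436950683594, 69.5423355102539), 27.35738182067871)
166 [0.48129466 0.07118463 0.07735947] ((481.2712097167969, 72.03827667236328), 27.0206356048584)
((415.27227783203125, 47.87598419189453), (317.22003173828125, 112.68870544433594), 20.18705177307129)
```

Emit:
{"method": "arm_command", "body": {
  "dp": [
    [0.0,0,1],
    [0,0.02,1],
    [0,0,1],
    [0,0,1],
    [0,0,0]
  ],
  "angular": [
    [0,0,0],
    [0,0,0],
    [0,0,0],
    [0,0,0.06],
    [0,0,0]
  ],
  "claw": [1,0.8,0.6,0.6,0.6]
}}

```text
clock: 4.9
position: [0.4779, -0.1295, 0.1241]
ee_rot: [0.57, -3.085, -0.003]
force: [0.1, -1.4, 0.2]
width: 0.702
gripper_force: 0.0
```

```bash
python3 - <<'E'
from h import *
d=dict(np.load('pics/top0.npz')); Q=pc(d);P=Q.reshape(-1,3)
a=np.radians(21.5); X=np.array([np.cos(a),np.sin(a)]);Y=np.array([-X[1],X[0]])
q=P[P[:,2]>.085]; r=q[:,:2]-(.48,-.131); x=r@X;y=r@Y
m=(abs(x)<.15)&(abs(y)<.13)
for yy in np.arange(-.13,.13,.02):
    k=m&(abs(y-yy-.01)<.01)
    if k.any(): print(yy.round(3),'minx',x[k].min().round(3),'z',q[k][:,2].min().round(3),q[k][:,2].max().round(3))
g=lambda u,v:w(d,240+u/5.3,215+v/5.3,.048)
for p,s in [((62,100),(165,390)),((268,25),(365,315))]:
    e=g(*p)-g(*s);print(np.degrees(np.arctan2(e[1],e[0])))
print(w(d,240+215/5.3,215+222/5.3,.078),w(d,240+245/5.3,215+312/5.3,.078))
# burner top centre
k=(Q[...,2]>.066)&(Q[...,2]<.085)&(np.hypot(Q[...,0]-.562,Q[...,1]-.103)<.036);b=Q[k];cc=cv2.minEnclosingCircle((b[:,:2]*1000).astype(np.float32));print(cc)
c2=cc[0];print(np.degrees(np.arctan2(c2[1]-71.8,c2[0]-481.5)),np.hypot(c2[1]-71.8,c2[0]-481.5))
st()
E
```

```text
-0.13 minx 0.031 z 0.142 0.206
-0.11 minx 0.023 z 0.143 0.214
-0.09 minx 0.036 z 0.143 0.213
-0.07 minx 0.058 z 0.142 0.202
-0.05 minx 0.076 z 0.144 0.19
-0.03 minx 0.098 z 0.144 0.166
-0.01 minx 0.121 z 0.105 0.165
0.01 minx 0.141 z 0.089 0.161
21.93752570817117
20.155663127841205
[0.50230328 0.07892233 0.078     ] [0.45621176 0.06170171 0.078     ]
((563.2188720703125, 103.73149871826172), 31.623489379882812)
21.34298127796348 87.73593712292843
4.9 q [ 0.74  0.46 -0.77  1.96  0.41  0.89  1.69] p [ 0.4779 -0.1295  0.1241] yawx -159.07 z [-0.0051  0.0011 -1.    ] F [ 0.1 -1.4  0.2] T [ 0.098 -0.078  0.01 ] w 0.702 g 0.0
```

The platter's corner is about 0.142 m high and very near the gripper body in the aligned pose. I'll grasp with the tool turned 20° clockwise, and the bar will line up as the fingers close.

Emit:
{"method": "arm_command", "body": {
  "dp": [
    [-0.06,-0.09,0],
    [0,0,0],
    [0,0,0],
    [0,0,0]
  ],
  "angular": [
    [0,0,0.8],
    [0,0,0.8],
    [0,0,0.75],
    [0,0,0]
  ],
  "claw": [0.6,0.6,0.6,0.6]
}}

```text
clock: 5.3
position: [0.4829, -0.1311, 0.128]
ee_rot: [-0.02, 3.14, -0.001]
force: [0.5, 0.2, 0.6]
width: 0.599
gripper_force: 0.0
```

```bash
python3 -c "
from h import *
st()"
```

```text
5.3 q [ 0.68  0.44 -0.68  1.95  0.36  0.87  1.39] p [ 0.4829 -0.1311  0.128 ] yawx -179.27 z [ 1.3e-03 -7.0e-04 -1.0e+00] F [0.5 0.2 0.6] T [ 0.119 -0.175  0.001] w 0.599 g 0.0
```

Emit:
{"method": "arm_command", "body": {
  "dp": [
    [0.12,0,0.6],
    [0,0,0.6],
    [0,0,0.6],
    [0,0,0.5],
    [0,0,0.4],
    [0,0,0.3],
    [0,0,0.15],
    [0,0,0],
    [0,0,0]
  ],
  "angular": [
    [0,0,0],
    [0,0,0],
    [0,0,0],
    [0,0,0],
    [0,0,0],
    [0,0,0],
    [0,0,0],
    [0,0,0],
    [0,0,0]
  ],
  "claw": [0.6,0.6,0.6,0.6,0.6,0.6,0.6,0.6,0.6]
}}

```text
clock: 6.2
position: [0.4795, -0.1312, 0.0483]
ee_rot: [-0.026, 3.141, -0.0]
force: [0.2, 0.2, -0.3]
width: 0.602
gripper_force: 0.0
```

```bash
python3 -c "
from h import *
st()"
```

```text
6.2 q [ 0.61  0.54 -0.6   2.03  0.47  0.7   1.29] p [ 0.4795 -0.1312  0.0483] yawx -179.03 z [ 4.e-04 -1.e-04 -1.e+00] F [ 0.2  0.2 -0.3] T [ 0.069 -0.125 -0.007] w 0.602 g 0.0
```

Emit:
{"method": "arm_command", "body": {
  "dp": [
    [0,0,0.12],
    [0,0,0],
    [0,0,0],
    [0,0,0],
    [0,0,0],
    [0,0,0],
    [0,0,0],
    [0,0,0],
    [0,0,0],
    [0,0,0]
  ],
  "angular": [
    [0,0,0],
    [0,0,0],
    [0,0,0],
    [0,0,0],
    [0,0,0],
    [0,0,0],
    [0,0,0],
    [0,0,0],
    [0,0,0],
    [0,0,0]
  ],
  "claw": [0.5,0.4,0.3,0.2,0.1,0,0,0,0,0],
  "force": 35
}}

```text
clock: 7.2
position: [0.4793, -0.1312, 0.045]
ee_rot: [-0.026, 3.141, -0.0]
force: [-0.8, 0.2, 1.5]
width: 0.151
gripper_force: 35.0
```

```bash
python3 -c "
from h import *
st()"
```

```text
7.2 q [ 0.61  0.55 -0.6   2.03  0.48  0.7   1.29] p [ 0.4793 -0.1312  0.045 ] yawx -179.05 z [ 1.e-04 -1.e-04 -1.e+00] F [-0.8  0.2  1.5] T [ 0.112 -0.133 -0.056] w 0.151 g 35.0
```

Emit:
{"method": "arm_command", "body": {
  "dp": [
    [0,0,-0.4],
    [0,0,-0.8],
    [0,0,-0.8],
    [0,0,-0.8],
    [0,0,-0.8],
    [0,0,-0.4],
    [0,0,0]
  ],
  "angular": [
    [0,0,0],
    [0,0,0],
    [0,0,0],
    [0,0,0],
    [0,0,0],
    [0,0,0],
    [0,0,0]
  ],
  "claw": [0,0,0,0,0,0,0]
}}

```text
clock: 7.9
position: [0.48, -0.1313, 0.1463]
ee_rot: [-0.026, 3.139, -0.001]
force: [0.5, -0.2, -1.5]
width: 0.154
gripper_force: 35.0
```

Emit:
{"method": "arm_command", "body": {
  "dp": [
    [0,0.4,0],
    [0,0.8,0],
    [0,0.8,0],
    [0,1,0],
    [0,1,0],
    [0,1,0],
    [0,1,0],
    [0,1,0],
    [0,0.6,0],
    [0,0.4,0]
  ],
  "angular": [
    [0,0,0],
    [0,0,0],
    [0,0,0],
    [0,0,0],
    [0,0,0],
    [0,0,0],
    [0,0,0],
    [0,0,0],
    [0,0,0],
    [0,0,0]
  ],
  "claw": [0,0,0,0,0,0,0,0,0,0]
}}

```text
clock: 8.9
position: [0.4749, 0.0709, 0.1441]
ee_rot: [0.03, -3.14, -0.001]
force: [0.3, 0.9, -1.5]
width: 0.151
gripper_force: 35.0
```

Emit:
{"method": "arm_command", "body": {
  "dp": [
    [0,0,0],
    [0,0,0],
    [0,0,0],
    [0,0,0],
    [0,0,0]
  ],
  "angular": [
    [0,0,-0.8],
    [0,0,-0.8],
    [0,0,-0.75],
    [0,0,0],
    [0,0,0]
  ],
  "claw": [0,0,0,0,0]
}}

```text
clock: 9.4
position: [0.4755, 0.0686, 0.1444]
ee_rot: [0.571, -3.088, -0.0]
force: [0.7, -0.2, -1.7]
width: 0.148
gripper_force: 35.0
```

```bash
python3 -c "
from h import *
st(); d=shot('wrist','w2'); e=shot('top','top2'); f=shot('scene','scene2')
cv2.imwrite('pics/c2.png',np.hstack([cv2.resize(d['frame'][120:420,170:470],(400,400)),cv2.resize(f['frame'][230:350,240:360],(400,400),interpolation=2)])[:,:,::-1])"
```

```text
9.4 q [ 0.38  0.42 -0.83  1.97  0.39  0.92  1.29] p [0.4755 0.0686 0.1444] yawx -159.06 z [-1.1e-03  1.0e-04 -1.0e+00] F [ 0.7 -0.2 -1.7] T [ 0.097 -0.138  0.007] w 0.148 g 35.0
```

View pics/c2.png

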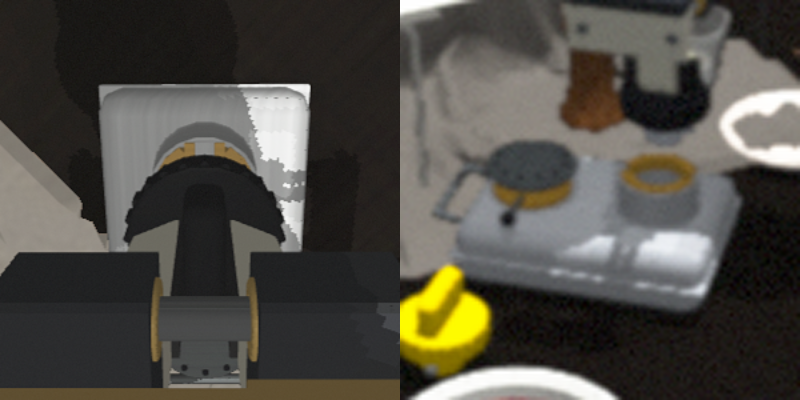

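The cap is held straight; in the left crop the notch at (205,150) lines up with the bar at (204,220). In the right crop the cap hangs above the neck with the plug at (662,135). I'll measure the disc-to-neck offset.

```bash
python3 - <<'E'
from h import *
from scipy.optimize import least_squares
def fit(P,z0,z1,c,r,R,n):
    m=(P[...,2]>z0)&(P[...,2]<z1)&(np.hypot(P[...,0]-c[0],P[...,1]-c[1])<r); q=P[m][:,:2]
    if len(q)<15: print(n,len(q));return
    # outer boundary: farthest point per angular bin around c
    c=np.array(c)
    for _ in range(4):
        a=np.degrees(np.arctan2(*(q-c).T[::-1]))//4; rr=np.hypot(*(q-c).T)
        b=np.array([q[a==k][rr[a==k].argmax()] for k in np.unique(a) ]); rb=np.hypot(*(b-c).T); b=b[rb>R*.9]
        c=least_squares(lambda x:np.hypot(*(b-x).T)-R,c,loss='soft_l1',f_scale=.0007).x
    print(n,len(q),len(b),c.round(4))
for f in('w2','scene2'):
    P=pc(dict(np.load(f'pics/{f}.npz')))
    fit(P,.134,.146,(.476,.069),.04,.030,f+' disc'); fit(P,.072,.082,(.481,.071),.034,.027,f+' neck')
P=pc(dict(np.load('pics/w1.npz')))
fit(P,.072,.082,(.48,.071),.034,.027,'w1 neck');fit(P,.033,.045,(.479,-.132),.036,.030,'w1 disc')
P=pc(dict(np.load('pics/top0.npz')))
fit(P,.072,.082,(.48,.071),.034,.027,'t neck');fit(P,.033,.045,(.479,-.132),.036,.030,'t disc')
d=dict(np.load('pics/w2.npz')); q=pc(d)[120:420,170:470]
print(q[int(185*.75),int(150*.75)],q[int(185*.75),int(250*.75)],q[int(160*.75),int(180*.75)])
E
```

```text
w2 disc 3850 48 [0.476  0.0683]
w2 neck 809 37 [0.4794 0.0699]
scene2 disc 230 45 [0.4727 0.0684]
scene2 neck 190 41 [0.476  0.0702]
w1 neck 1119 61 [0.4793 0.0696]
w1 disc 2090 85 [ 0.4793 -0.1321]
t neck 153 46 [0.4823 0.0699]
t disc 218 41 [ 0.4795 -0.1324]
[0.46278026 0.04217878 0.13789978] [0.44928117 0.07496218 0.14033806] [0.45377244 0.05000862 0.12716859]
```

Emit:
{"method": "arm_command", "body": {
  "dp": [
    [-0.15,0.01,0],
    [0,0,0.3],
    [0,0,0.35],
    [0,0,0.3],
    [0,0,0],
    [0,0,0]
  ],
  "angular": [
    [0,0,0],
    [0,0,0],
    [0,0,0],
    [0,0,0],
    [0,0,0],
    [0,0,0]
  ],
  "claw": [0,0,0,0,0,0]
}}

```text
clock: 10.15
position: [0.4791, 0.0704, 0.1209]
ee_rot: [0.577, -3.087, -0.0]
force: [0.6, -1.0, -0.5]
width: 0.15
gripper_force: 35.0
```

```bash
python3 -c "
from h import *
st()"
```

```text
10.2 q [ 0.36  0.46 -0.8   1.99  0.43  0.87  1.26] p [0.4791 0.0704 0.1209] yawx -158.84 z [-8.e-04  0.e+00 -1.e+00] F [ 0.6 -1.  -0.5] T [ 0.112 -0.127 -0.01 ] w 0.15 g 35.0
```

Emit:
{"method": "arm_command", "body": {
  "dp": [
    [0,0,0.2],
    [0,0,0.16],
    [0,0,0.16],
    [0,0,0.1],
    [0,0,0]
  ],
  "angular": [
    [0,0,0],
    [0,0,0],
    [0,0,0],
    [0,0,0],
    [0,0,0]
  ],
  "claw": [0,0,0,0,0]
}}

```text
clock: 10.65
position: [0.4791, 0.0703, 0.1053]
ee_rot: [0.577, -3.088, 0.0]
force: [0.1, -0.5, -1.2]
width: 0.15
gripper_force: 35.0
```

```bash
python3 -c "
from h import *
st()"
```

```text
10.7 q [ 0.34  0.48 -0.79  2.    0.45  0.84  1.24] p [0.4791 0.0703 0.1053] yawx -158.85 z [-6.e-04 -1.e-04 -1.e+00] F [ 0.1 -0.5 -1.2] T [ 0.095 -0.175  0.036] w 0.15 g 35.0
```

The lugs entered the notches with no contact force. Now I press.

Emit:
{"method": "arm_command", "body": {
  "dp": [
    [0,0,0.1],
    [0,0,0.1],
    [0,0,0.06],
    [0,0,0]
  ],
  "angular": [
    [0,0,0],
    [0,0,0],
    [0,0,0],
    [0,0,0]
  ],
  "claw": [0,0,0,0]
}}

```text
clock: 11.05
position: [0.4796, 0.0705, 0.0994]
ee_rot: [-0.576, 3.088, -0.0]
force: [-0.1, 0.3, 4.8]
width: 0.153
gripper_force: 35.0
```

```bash
python3 -c "
from h import *
st()"
```

```text
11.1 q [ 0.33  0.49 -0.78  2.01  0.46  0.83  1.23] p [0.4796 0.0705 0.0994] yawx -158.85 z [ 5.e-04 -0.e+00 -1.e+00] F [-0.1  0.3  4.8] T [ 0.024  0.057 -0.021] w 0.153 g 35.0
```

Emit:
{"method": "arm_command", "body": {
  "dp": [
    [0,0,0.06],
    [0,0,0.06],
    [0,0,0]
  ],
  "angular": [
    [0,0,0],
    [0,0,0],
    [0,0,0]
  ],
  "claw": [0,0,0]
}}

```text
clock: 11.35
position: [0.4801, 0.0707, 0.0969]
ee_rot: [-0.576, 3.087, -0.0]
force: [-1.2, -0.1, 9.6]
width: 0.149
gripper_force: 35.0
```

```bash
python3 -c "
from h import *
st()"
```

```text
11.3 q [ 0.33  0.49 -0.78  2.01  0.47  0.82  1.22] p [0.4801 0.0707 0.0969] yawx -158.85 z [ 1.5e-03  1.0e-04 -1.0e+00] F [-1.2 -0.1  9.6] T [-0.054  0.158  0.02 ] w 0.149 g 35.0
```

Emit:
{"method": "arm_command", "body": {
  "dp": [
    [0.02,0,0.05],
    [0,0,0],
    [0,0,0],
    [0,0,0],
    [0,0,0]
  ],
  "angular": [
    [0,0,0],
    [0,0,0.35],
    [0,0,0.35],
    [0,0,0.35],
    [0,0,0]
  ],
  "claw": [0,0,0,0,0]
}}

```text
clock: 11.85
position: [0.4803, 0.0709, 0.0962]
ee_rot: [-0.329, 3.121, 0.0]
force: [-0.5, 0.3, 11.7]
width: 0.152
gripper_force: 35.0
```

```bash
python3 -c "
from h import *
st()"
```

```text
11.8 q [ 0.3   0.48 -0.73  2.02  0.44  0.81  1.09] p [0.4803 0.0709 0.0962] yawx -167.97 z [ 3.2e-03  6.0e-04 -1.0e+00] F [-0.5  0.3 11.7] T [ 0.085 -0.047 -0.025] w 0.152 g 35.0
```

Emit:
{"method": "arm_command", "body": {
  "dp": [
    [0,0,0],
    [0,0,0],
    [0,0,0]
  ],
  "angular": [
    [0,0,0.35],
    [0,0,0.35],
    [0,0,0]
  ],
  "claw": [0,0,0]
}}

```text
clock: 12.15
position: [0.4804, 0.0709, 0.0963]
ee_rot: [-0.165, 3.134, 0.001]
force: [0.1, 0.1, 11.1]
width: 0.148
gripper_force: 35.0
```

```bash
python3 -c "
from h import *
st()"
```

```text
12.2 q [ 0.28  0.47 -0.71  2.02  0.43  0.8   1.  ] p [0.4804 0.0709 0.0963] yawx -173.99 z [ 3.3e-03  6.0e-04 -1.0e+00] F [ 0.1  0.1 11.1] T [ 0.138 -0.128 -0.016] w 0.148 g 35.0
```

Emit:
{"method": "arm_command", "body": {
  "dp": [
    [0,0,0],
    [0,0,0],
    [0,0,0]
  ],
  "angular": [
    [0,0,0.4],
    [0,0,0.4],
    [0,0,0]
  ],
  "claw": [0,0,0]
}}

```text
clock: 12.45
position: [0.4804, 0.0709, 0.0963]
ee_rot: [0.024, 3.138, 0.001]
force: [-0.9, 1.3, 10.5]
width: 0.151
gripper_force: 35.0
```

Emit:
{"method": "arm_command", "body": {
  "dp": [
    [0,0,0],
    [0,0,0],
    [0,0,0]
  ],
  "angular": [
    [0,0,0.4],
    [0,0,0.4],
    [0,0,0]
  ],
  "claw": [0,0,0]
}}

```text
clock: 12.75
position: [0.4804, 0.0709, 0.0963]
ee_rot: [0.212, 3.131, 0.001]
force: [0.3, 0.6, 11.3]
width: 0.151
gripper_force: 35.0
```

```bash
python3 -c "
from h import *
st()"
```

```text
12.8 q [ 0.24  0.45 -0.65  2.02  0.39  0.78  0.8 ] p [0.4804 0.0709 0.0963] yawx 172.24 z [ 3.3e-03  6.0e-04 -1.0e+00] F [ 0.3  0.6 11.3] T [ 0.076 -0.074 -0.084] w 0.151 g 35.0
```

Emit:
{"method": "arm_command", "body": {
  "dp": [
    [0,0,0],
    [0,0,0]
  ],
  "angular": [
    [0,0,0.5],
    [0,0,0]
  ],
  "claw": [0,0]
}}

```text
clock: 12.95
position: [0.4804, 0.0709, 0.0963]
ee_rot: [0.33, 3.121, 0.002]
force: [-0.3, 0.0, 10.4]
width: 0.153
gripper_force: 35.0
```

```bash
python3 -c "
from h import *
st()"
```

```text
12.9 q [ 0.23  0.45 -0.63  2.02  0.37  0.78  0.74] p [0.4804 0.0709 0.0963] yawx 167.93 z [ 3.3e-03  6.0e-04 -1.0e+00] F [-0.3  0.  10.4] T [ 0.056 -0.108 -0.082] w 0.153 g 35.0
```

Emit:
{"method": "arm_command", "body": {
  "dp": [
    [0,0,0],
    [0,0,0]
  ],
  "angular": [
    [0,0,0.6],
    [0,0,0]
  ],
  "claw": [0,0]
}}

```text
clock: 13.15
position: [0.4804, 0.0709, 0.0963]
ee_rot: [0.471, 3.103, 0.002]
force: [1.1, 0.4, 10.8]
width: 0.15
gripper_force: 35.0
```

```bash
python3 -c "
from h import *
st()"
```

```text
13.2 q [ 0.21  0.44 -0.6   2.02  0.36  0.77  0.66] p [0.4804 0.0709 0.0963] yawx 162.74 z [ 3.4e-03  7.0e-04 -1.0e+00] F [ 1.1  0.4 10.8] T [ 0.078 -0.082 -0.009] w 0.15 g 35.0
```

Emit:
{"method": "arm_command", "body": {
  "dp": [
    [0,0,0],
    [0,0,0]
  ],
  "angular": [
    [0,0,0.6],
    [0,0,0]
  ],
  "claw": [0,0]
}}

```text
clock: 13.35
position: [0.4804, 0.0709, 0.0963]
ee_rot: [0.61, 3.079, 0.002]
force: [-0.4, -0.3, 11.5]
width: 0.147
gripper_force: 35.0
```

```bash
cat > t.py <<'E'
from h import *
T=[];F=[]
for i in range(3):
    s=arm.observe();T.append(s['ft_torque'][2]);F.append(s['force'][2])
    if i<2: arm.get_image('top')
st();print('Tz',np.round(T,3),np.mean(T).round(3),'Fz',np.mean(F).round(1))
E
python3 t.py
```

```text
13.4 q [ 0.19  0.44 -0.58  2.02  0.34  0.77  0.59] p [0.4804 0.0709 0.0963] yawx 157.75 z [ 3.3e-03  6.0e-04 -1.0e+00] F [-0.4  0.5 10.8] T [ 0.022 -0.083 -0.031] w 0.15 g 35.0
Tz [-0.016  0.016 -0.031] -0.01 Fz 11.2
```

Free at 43°. I'll go on, averaging the torque.

Emit:
{"method": "arm_command", "body": {
  "dp": [
    [0,0,0],
    [0,0,0]
  ],
  "angular": [
    [0,0,0.7],
    [0,0,0]
  ],
  "claw": [0,0]
}}

```text
clock: 13.65
position: [0.4804, 0.0708, 0.0962]
ee_rot: [0.772, 3.042, 0.002]
force: [-0.5, 0.1, 10.6]
width: 0.153
gripper_force: 35.0
```

```bash
python3 t.py
```

```text
13.8 q [ 0.17  0.43 -0.56  2.03  0.33  0.76  0.5 ] p [0.4804 0.0708 0.0963] yawx 151.73 z [ 3.3e-03  5.0e-04 -1.0e+00] F [-0.1 -0.5 11.6] T [ 0.02  -0.066 -0.037] w 0.15 g 35.0
Tz [-0.062 -0.035 -0.037] -0.045 Fz 11.2
```

Emit:
{"method": "arm_command", "body": {
  "dp": [
    [0,0,0],
    [0,0,0]
  ],
  "angular": [
    [0,0,0.5],
    [0,0,0]
  ],
  "claw": [0,0]
}}

```text
clock: 13.95
position: [0.4799, 0.0702, 0.096]
ee_rot: [0.884, 3.012, 0.0]
force: [-1.6, -2.1, 11.8]
width: 0.147
gripper_force: 35.0
```

```bash
python3 t.py
```

```text
14.1 q [ 0.16  0.43 -0.54  2.03  0.32  0.76  0.43] p [0.4799 0.0701 0.096 ] yawx 147.41 z [ 2.2e-03 -4.0e-04 -1.0e+00] F [-1.5 -1.3 11.3] T [-0.454  0.218  0.014] w 0.147 g 35.0
Tz [0.029 0.024 0.014] 0.022 Fz 11.4
```

The stop has been met at about 51°. I'll take small steps from here.

Emit:
{"method": "arm_command", "body": {
  "dp": [
    [0,0,0],
    [0,0,0]
  ],
  "angular": [
    [0,0,0.4],
    [0,0,0]
  ],
  "claw": [0,0]
}}

```text
clock: 14.25
position: [0.4795, 0.0697, 0.0959]
ee_rot: [0.974, 2.985, -0.001]
force: [-1.9, -3.2, 12.7]
width: 0.149
gripper_force: 35.0
```

```bash
python3 t.py
```

```text
14.3 q [ 0.15  0.43 -0.52  2.03  0.31  0.76  0.38] p [0.4795 0.0697 0.0959] yawx 143.97 z [ 0.0013 -0.001  -1.    ] F [-1.9 -3.3 11.8] T [-0.684  0.417  0.096] w 0.152 g 35.0
Tz [0.042 0.102 0.096] 0.08 Fz 12.5
```

Emit:
{"method": "arm_command", "body": {
  "dp": [
    [0,0,0],
    [0,0,0]
  ],
  "angular": [
    [0,0,0.3],
    [0,0,0]
  ],
  "claw": [0,0]
}}

```text
clock: 14.55
position: [0.4794, 0.0696, 0.0959]
ee_rot: [1.04, 2.963, -0.001]
force: [-1.6, -4.5, 12.2]
width: 0.148
gripper_force: 35.0
```

```bash
python3 t.py
```

```text
14.7 q [ 0.14  0.43 -0.51  2.03  0.3   0.76  0.35] p [0.4794 0.0696 0.0959] yawx 141.4 z [ 0.0012 -0.0012 -1.    ] F [-2.2 -3.4 11.3] T [-0.742  0.506  0.197] w 0.151 g 35.0
Tz [0.142 0.166 0.197] 0.169 Fz 11.7
```

Emit:
{"method": "arm_command", "body": {
  "dp": [
    [0,0,0],
    [0,0,0]
  ],
  "angular": [
    [0,0,0.3],
    [0,0,0]
  ],
  "claw": [0,0]
}}

```text
clock: 14.85
position: [0.4794, 0.0696, 0.0959]
ee_rot: [1.106, 2.939, -0.001]
force: [-2.2, -3.7, 12.5]
width: 0.148
gripper_force: 35.0
```

```bash
python3 t.py
```

```text
14.9 q [ 0.13  0.42 -0.5   2.03  0.29  0.76  0.31] p [0.4794 0.0696 0.0959] yawx 138.83 z [ 0.0012 -0.0012 -1.    ] F [-1.6 -2.9 12.2] T [-0.73   0.418  0.231] w 0.147 g 35.0
Tz [0.238 0.256 0.231] 0.242 Fz 12.3
```

Emit:
{"method": "arm_command", "body": {
  "dp": [
    [0,0,0],
    [0,0,0]
  ],
  "angular": [
    [0,0,0.2],
    [0,0,0]
  ],
  "claw": [0,0]
}}

```text
clock: 15.15
position: [0.4794, 0.0696, 0.0959]
ee_rot: [1.149, 2.922, -0.001]
force: [-2.5, -3.1, 12.6]
width: 0.149
gripper_force: 35.0
```

```bash
python3 t.py
```

```text
15.2 q [ 0.13  0.42 -0.49  2.03  0.29  0.75  0.28] p [0.4795 0.0696 0.0959] yawx 137.1 z [ 0.0014 -0.0011 -1.    ] F [-2.7 -3.  11.8] T [-0.77   0.5    0.183] w 0.148 g 35.0
Tz [0.211 0.042 0.183] 0.146 Fz 12.2
```

Emit:
{"method": "arm_command", "body": {
  "dp": [
    [0,0,0],
    [0,0,0]
  ],
  "angular": [
    [0,0,0.2],
    [0,0,0]
  ],
  "claw": [0,0]
}}

```text
clock: 15.45
position: [0.4796, 0.0698, 0.0959]
ee_rot: [1.193, 2.904, -0.0]
force: [-1.1, -2.9, 10.7]
width: 0.145
gripper_force: 35.0
```

```bash
python3 t.py
```

```text
15.6 q [ 0.12  0.42 -0.48  2.03  0.28  0.75  0.26] p [0.4797 0.0699 0.096 ] yawx 135.38 z [ 1.9e-03 -6.0e-04 -1.0e+00] F [-0.9 -2.1 11.1] T [-0.477  0.07   0.036] w 0.152 g 35.0
Tz [-0.013  0.046  0.036] 0.023 Fz 11.2
```

Emit:
{"method": "arm_command", "body": {
  "dp": [
    [0,0,0],
    [0,0,0]
  ],
  "angular": [
    [0,0,0.12],
    [0,0,0]
  ],
  "claw": [0,0]
}}

```text
clock: 15.75
position: [0.4798, 0.07, 0.096]
ee_rot: [1.219, 2.893, 0.001]
force: [-0.6, -1.7, 11.2]
width: 0.149
gripper_force: 35.0
```

```bash
python3 t.py
```

```text
15.8 q [ 0.12  0.42 -0.48  2.03  0.28  0.75  0.24] p [0.4799 0.0701 0.096 ] yawx 134.36 z [ 2.2e-03 -3.0e-04 -1.0e+00] F [-1.9 -2.2 11.5] T [-0.442  0.106 -0.017] w 0.146 g 35.0
Tz [ 0.    -0.03  -0.017] -0.015 Fz 11.7
```

Torque rose to about 0.25 and then fell back to baseline: one click. I'll ease the press, then let go.

Emit:
{"method": "arm_command", "body": {
  "dp": [
    [0,0,-0.05],
    [0,0,-0.04],
    [0,0,0]
  ],
  "angular": [
    [0,0,0],
    [0,0,0],
    [0,0,0]
  ],
  "claw": [0,0,0]
}}

```text
clock: 16.15
position: [0.4796, 0.0702, 0.0976]
ee_rot: [1.218, 2.895, 0.001]
force: [1.4, -1.7, 4.3]
width: 0.147
gripper_force: 35.0
```

```bash
python3 t.py
```

```text
16.2 q [ 0.12  0.42 -0.48  2.03  0.28  0.76  0.24] p [0.4795 0.0702 0.0975] yawx 134.36 z [ 1.1e-03  1.0e-04 -1.0e+00] F [ 1.7 -0.6  4.9] T [-0.275 -0.401 -0.029] w 0.15 g 35.0
Tz [ 0.007 -0.022 -0.029] -0.015 Fz 4.6
```

Emit:
{"method": "arm_command", "body": {
  "dp": [
    [0,0,-0.02],
    [0,0,0],
    [0,0,0],
    [0,0,0],
    [0,0,0],
    [0,0,0],
    [0,0,0]
  ],
  "angular": [
    [0,0,0],
    [0,0,0],
    [0,0,0],
    [0,0,0],
    [0,0,0],
    [0,0,0],
    [0,0,0]
  ],
  "claw": [0,0,0.2,0.3,0.4,0.5,0.5]
}}

```text
clock: 16.95
position: [0.4787, 0.0702, 0.0976]
ee_rot: [-1.218, -2.896, 0.0]
force: [0.2, -0.1, -0.1]
width: 0.481
gripper_force: 0.0
```

```bash
python3 t.py
```

```text
17.1 q [ 0.12  0.42 -0.48  2.03  0.28  0.76  0.24] p [0.4788 0.0702 0.0977] yawx 134.37 z [-2.e-04 -1.e-04 -1.e+00] F [-0.3  0.1 -0.2] T [-0.003 -0.17   0.039] w 0.494 g 0.0
Tz [-0.017  0.06   0.039] 0.028 Fz 0.2
```

Emit:
{"method": "arm_command", "body": {
  "dp": [
    [0,0,-0.3],
    [0,0,-0.6],
    [0,0,-1],
    [0,0,-1],
    [0,0,-1],
    [0,0,-1],
    [0,0,-1],
    [0,0,-0.5],
    [0,0,0]
  ],
  "angular": [
    [0,0,0],
    [0,0,0],
    [0,0,0],
    [0,0,0],
    [0,0,0],
    [0,0,0],
    [0,0,0],
    [0,0,0],
    [0,0,0]
  ],
  "claw": [0.5,0.5,0.5,0.5,0.5,0.5,0.5,0.5,0.5]
}}

```text
clock: 17.95
position: [0.4798, 0.0705, 0.2594]
ee_rot: [1.217, 2.893, 0.002]
force: [0.0, 0.2, -0.4]
width: 0.498
gripper_force: 0.0
```

```bash
python3 - <<'E'
from h import *
st(); d=shot('wrist','w3'); f=shot('scene','scene3'); P=pc(d)
for z0,z1,n in [(.108,.13,'bar'),(.088,.1,'disc')]:
    m=(P[...,2]>z0)&(P[...,2]<z1)&(np.hypot(P[...,0]-.479,P[...,1]-.07)<.035); q=P[m]; print(n,q.mean(0),np.median(q[:,2]),cv2.minAreaRect((q[:,:2]*1000).astype(np.float32)))
cv2.imwrite('pics/c3.png',np.hstack([cv2.resize(d['frame'],(533,400)),cv2.resize(f['frame'][230:350,255:335],(266,400),interpolation=2)])[:,:,::-1])
E
```

```text
17.9 q [ 0.19  0.23 -0.54  1.82  0.13  1.12  0.39] p [0.4798 0.0705 0.2594] yawx 134.37 z [ 3.3e-03  3.0e-04 -1.0e+00] F [ 0.   0.2 -0.4] T [ 0.033 -0.112  0.006] w 0.498 g 0.0
bar [0.47824755 0.07232107 0.11606245] 0.11639021597385447 ((479.0291748046875, 71.26976013183594), (13.754913330078125, 45.27870178222656), 44.68482971191406)
disc [0.47762459 0.07295125 0.09284106] 0.09288819644760739 ((479.6308898925781, 71.18994140625), (59.070865631103516, 59.18833923339844), 37.1124153137207)
```

View pics/c3.png

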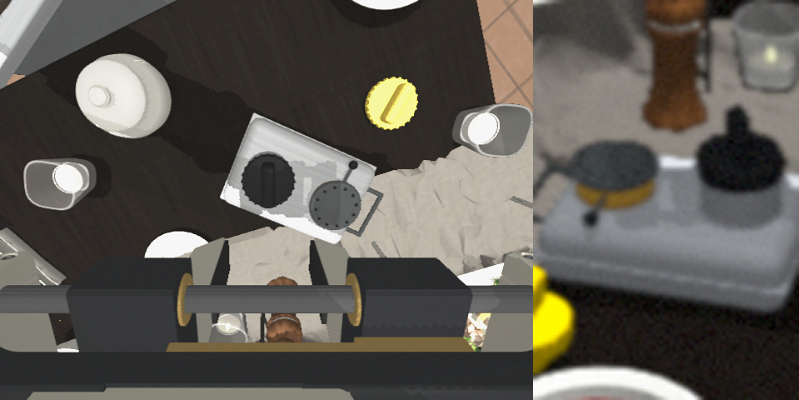

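The left crop shows the cap seated on the neck at (268,180), with its bar turned. Its top is at about 0.117 m, so the foot sits about 20 mm below the rim, which is the locked depth. Handing in.

```bash
python3 -c "
from cell import arm
print(arm.sign_off())"
```

```text
the job is handed in; nothing more can be done
None
```

The cap is locked in the filler neck: it met the stop at about 51°, clicked once, and was let go with its foot about 20 mm below the rim; I saw no contact with anything else, and the job is handed in.

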